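Make up the front-desk and meeting-room kits

ROBOT

A 6-joint arm with a two-finger parallel gripper is mounted at the origin on the work surface. World frame = base frame: x ahead of the robot, y to its left, z up, the work surface at z = 0. Lengths are in mm, angles in rad, forces in N, time in s.
With the tool pointing down it reaches from about 250 to 800 mm from the base axis. Payload 8.5 kg.
Tool frame: the origin (TCP) lies on the centre line of the jaws, within the pads' length; the fingertips stand r.finger_overhang ahead of it and the grasp point (between the pads) lies 3 mm ahead of it (r.finger_overhang is the distance from the TCP to the fingertips, in mm); z points along the fingers, y is the direction in which the jaws open and shut (so a half turn about z gives the same grasp; the last joint's range is limited). The gripper opens to 85 mm and grips with 20 to 120 N. Pads are 22 mm wide; open, the fingers measure 114 mm over their backs; the gripper's body (76 mm by 85 mm) begins 54 mm behind the grasp point. The pads swing forward as they close: fully open they stand 13 mm farther back than shut.
Start: joints at [-1.325, 0.238, -0.013, 1.319, 0, 1.571], TCP at [127.737, -509.18, 253.276] pointing down, gripper open.
Joint ranges: [-2.66, 2.66], [-1.03, 1.9], [-1.14, 1.46], [-1.82, 2.27], [-1.45, 1.34], [-3.14, 3.14]. Speed limits (rad/s): [2.22, 2.22, 2.79, 3.14, 3.14, 3.14].

INTERFACE

Orientations are given as a rotation vector (axis times angle).
In Python, from cell import r gives the robot as it stands.
- The arm moves only by the tool carry_out, never from a script. Its argument "deltas" is a list of rows, each an object of numbers: "x", "y", "z": the shift along the tool's x, y, z in cm; "yaw": the turn about the tool's z in degrees; "grip": the gripper command: -1 is shut, 1 is fully open, values between are in proportion. In form: [{"x": .., "y": .., "z": .., "yaw": .., "grip": ..}, ...]. A call has 1 to 8 rows; each row is the pose to reach, as a shift and turn from the pose commanded when the call began, along the tool's axes at that moment; what a row does not reach only later rows make up. A row lasts 1/12 s, in which the tool goes at most 41.7 mm and 7.16 degrees, less where a joint would pass 70% of its speed; a pose out of reach is approached as far as the arm can. A call with a gripper value outside its range is refused whole. The fingers move at their own pace and stop on an object; the grip force is fixed at half the most. Time passes only in rows, so rows that repeat a pose let the fingers close. It gives the time, the measured TCP pose, the force and the opening at its end, in the units of the state.
- r.get_state(): the state, without advancing time (a new reading comes with each control period).
- r.snapshot(name): name is "side" or "top" or "wrist"; returns a dict with "pixels" (384x512x3 uint8, blue, green, red), "z_map" (384x512 float32, mm along the optical axis (not along the pixel's ray), 0 where there is no reading), "fx", "fy", "cx", "cy" (pixels), "k1" (the pictures are not rectified: a ray, as slopes to the right and down, at radius r is drawn at 1 + k1 r^2 times it, then the intrinsics apply), "R" (3x3) and "t" (3): a world point X has camera coordinates R X + t. Camera axes: x right, y down, z forward; pixel columns grow to the right and rows downward; lengths in mm; the calibration is good to about 2 mm. A picture is of the moment at which its call begins.
- r.close_job(): hands the job in, once; it reports no verdict.
Trained networks look in the newest picture that a camera, given by its name, has taken for a name from the list of things; names that differ only in an ending like _2 or _b are one class to them, and where a whole thing is asked for, a point or a joint stands for the part that bears it (a point fixed in the world has none). Each returns a list of dicts, best first, with "conf" (0 to 1); they miss things now and then, are a little off and sometimes report something else, mostly with a low value. They report only what shows in the picture. A call takes as long as a camera call.
- r.silhouettes(camera, query): "mask" (384x512 bool, what is visible of it) and "box" ([centre column, centre row, width, height] in pixels, round what is visible of it).
- r.pinpoint(camera, query): "position" ([column, row] in pixels: a listed point, or the origin of a listed thing).
The state is a dict: "time": time; "joint_pos": joint angles; "qvel": joint speeds; "effort": joint torques, N m; "tcp_pos": TCP position; "orientation": TCP orientation; "force": force on the tool from outside, world axes, zero at the start; "moment": the same for the moment, N m; "width": finger opening in mm.
Only numpy, scipy, OpenCV 4.12 (cv2) and the standard library are available. Lean on these libraries where they do the work, as an engineer would, in place of code of your own. Each camera call takes 0.05 s, during which the arm holds its last target.

TASK

Make up two kits from the stock on the desk: put the black stapler, the green box of staples and the blue ink pad in the red tray for the front desk, and the yellow whiteboard eraser and the round white pot of magnets in the purple tray for the meeting room. Everything must sit flat on the bottom of its tray, the same way up as it is now, side by side with nothing on top of anything else or propped on the rim. Leave the red stapler, the calculator and the roll of tape where they are.

Things in the scene. Friction and masses are not known exactly. Their poses are not given: they have to be found in the camera images.
- red_tray: Red desk tray, open on top, fixed to the table: outside 260 mm along its x, 165 mm along its y, 22 mm high; walls 4 mm, bottom 4 mm thick, so inside 252 x 157 mm and 18 mm deep, undivided. Origin at the centre of its underside on the table; z up.
- purple_tray: Purple desk tray, open on top, fixed to the table: outside 260 mm along its x, 165 mm along its y, 22 mm high; walls 4 mm, bottom 4 mm thick, so inside 252 x 157 mm and 18 mm deep, undivided. Origin at the centre of its underside on the table; z up.
- black_stapler_mid (a point): Black stapler on its base: 105 mm long, 30 mm wide at the foot and 28 mm at the arm (the arm, with vertical sides, is 20 to 38 mm above the foot's underside), 44 mm high, about 0.16 kg. Point at its centre, half-way up; x along its length, y across its width, z up.
- staples_box_mid (a point): Small green box of staples with a white band, lying flat: 60 mm long, 36 mm wide, 22 mm high, about 0.06 kg. Point at its centre, half-way up; x along its length, y across its width, z up.
- ink_pad_mid (a point): Ink pad in a closed flat case, blue lid with a pale blue panel on a black bottom, lid up: 70 mm long, 50 mm wide, 18 mm high, about 0.07 kg. Point at its centre, half-way up; x along its length, y across its width, z up.
- eraser_mid (a point): Whiteboard eraser, yellow back up, dark grey pad below: 95 mm long, 45 mm wide, 30 mm high, about 0.07 kg. Point at its centre, half-way up; x along its length, y across its width, z up.
- magnet_pot_mid (a point): Round white lidded pot of magnets, standing: diameter 50 mm, 40 mm high, about 0.1 kg. Point on its axis, half-way up; z up.
- red_stapler_mid (a point): Spare stock, stays where it is. Red stapler on its base: 105 mm long, 30 mm wide at the foot and 28 mm at the arm (the arm, with vertical sides, is 20 to 38 mm above the foot's underside), 44 mm high, about 0.16 kg. Point at its centre, half-way up; x along its length, y across its width, z up.
- calculator_mid (a point): Spare stock, stays where it is. Grey pocket calculator with white keys, lying flat: 90 mm long, 56 mm wide, 13 mm high. Point at its centre, half-way up; x along its length, y across its width, z up.
- tape_roll_mid (a point): Spare stock, stays where it is. Small roll of brown tape lying flat: outside diameter 54 mm, hole 26 mm, 19 mm high. Point on its axis, half-way up.

How it is judged:
By the outcome, as a careful person would: the job done as asked, in the order asked, and still so for the second after the job is handed in, with the robot touching nothing.
It also fails if it takes over 120 s, if anything falls off the work surface, if the arm or the gripper's body presses on something with over 40 N, if the wrist force passes 120 N, or if a joint passes its speed limit or range.

## Working session

There is one attempt and no reset: what is moved stays moved. The work goes in short steps, Python scripts to look and compute and a tool call to move; the robot and the scene stay as the last step left them, time stands still between calls to the robot, and variables do not carry over. Pictures are saved under pics/ and viewed, and the job is handed in when it is done.

Besides the shell and the picture viewer there is one more tool, called as a command line: name --argument value ..., lists and objects as JSON in quotes. carry_out: Moves the arm, as the interface text tells. Its arguments: {"type":"object","properties":{"deltas":{"type":"array","items":{"type":"object","properties":{"x":{"type":"number"},"y":{"type":"number"},"z":{"type":"number"},"yaw":{"type":"number"},"grip":{"type":"number"}}}}},"required":["deltas"]}

```bash
ls; mkdir -p pics; python3 - <<'E'
from cell import r
import cv2,numpy as np
s=r.get_state()
for k,v in s.items(): print(k,np.round(v,3))
print(r.finger_overhang)
for n in ("side","top"):
    p=r.snapshot(n); cv2.imwrite(f"pics/{n}0.png",cv2.resize(p["pixels"],(768,576)))
    print(n,p["fx"],p["fy"],p["cx"],p["cy"],p["k1"],np.round(p["R"],3).tolist(),np.round(p["t"],1))
E
```

```text
pics
time 0.0
joint_pos [-1.325  0.239 -0.014  1.319 -0.     1.571]
qvel [-0.001 -0.    -0.001  0.    -0.     0.001]
effort [-2.0000e-03 -5.3878e+01  3.4644e+01  1.8000e-02 -0.0000e+00  0.0000e+00]
tcp_pos [ 127.633 -508.849  252.696]
orientation [-3.117 -0.385  0.   ]
force [ 0.005  0.543 -0.437]
moment [ 0.033  0.009 -0.015]
width 85.25
22.0
side 350.06489210832723 350.06489210832723 257.0054980203588 189.37287519439172 -0.08641697139718958 [[0.996, -0.092, -0.008], [-0.066, -0.65, -0.757], [0.064, 0.754, -0.654]] [-563.3   78.2  874.8]
top 434.0932114775125 434.0932114775125 252.33633866375033 190.8642294980666 -0.03902062846701015 [[-0.027, -1.0, -0.016], [-0.991, 0.028, -0.127], [0.128, 0.013, -0.992]] [ 20.2 567.2 952.6]
```

View pics/side0.png

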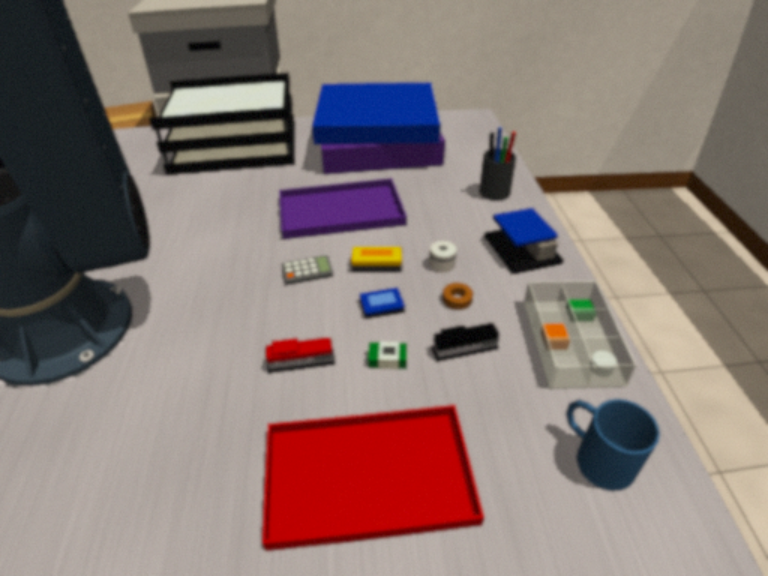

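View pics/top0.png

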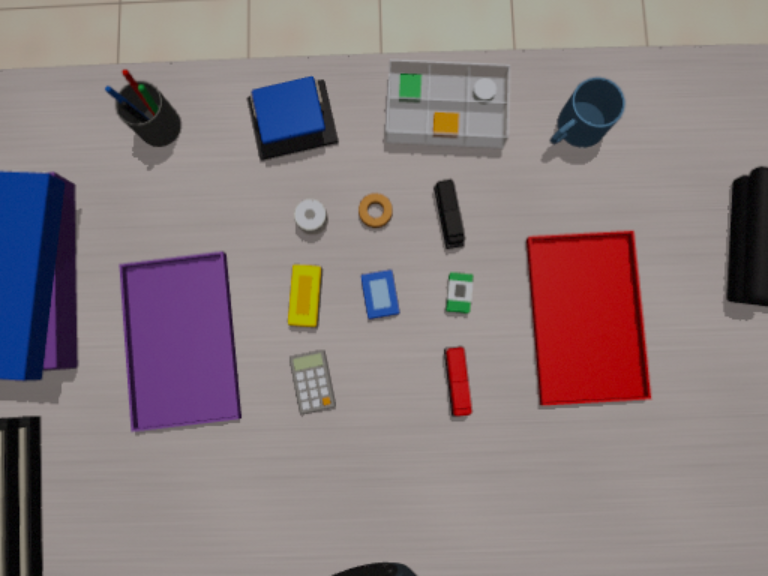

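```bash
cat > h.py <<'E'
from cell import r
import cv2,numpy as np
H=dict(red_tray=22,purple_tray=22,black_stapler_mid=44,staples_box_mid=22,ink_pad_mid=18,eraser_mid=30,magnet_pot_mid=40,red_stapler_mid=44,calculator_mid=13,tape_roll_mid=19)
def rays(p,uv):
    K=np.array([[p["fx"],0,p["cx"]],[0,p["fy"],p["cy"]],[0,0,1.]])
    # iterative inverse of 1+k1 r^2
    return cv2.undistortPointsIter(np.asarray(uv,float).reshape(-1,1,2),K,np.array([p["k1"],0,0,0,0.]),None,None,(3,50,1e-9)).reshape(-1,2)
def cloud(p,mask):
    v,u=np.nonzero(mask&(p["z_map"]>0)); z=p["z_map"][v,u]
    n=rays(p,np.c_[u,v]); c=np.c_[n*z[:,None],z]
    return (c-p["t"])@np.asarray(p["R"])   # R^T(c-t)
def plane(p,uv,h):
    n=rays(p,uv); R=np.asarray(p["R"]); d=np.c_[n,np.ones(len(n))]@R; o=-R.T@np.asarray(p["t"])
    return o+d*((h-o[2])/d[:,2])[:,None]
def rect(P):
    (c,s,a)=cv2.minAreaRect(P[:,:2].astype(np.float32))
    if s[0]<s[1]: s=(s[1],s[0]); a+=90
    a=(a+90)%180-90
    return np.round(c,1),np.round(s,1),round(a,1)
E
python3 - <<'E'
from h import *
for cam in("top","side"):
  p=r.snapshot(cam)
  for q,h in H.items():
    L=r.silhouettes(cam,q)
    k=r.pinpoint(cam,q)
    print(cam,q,[(round(d["conf"],2),np.round(d["box"]).tolist()) for d in L][:3])
    if not L: continue
    C=cloud(p,L[0]["mask"]); zt=np.percentile(C[:,2],[5,50,95])
    T=C[C[:,2]>h*0.7] if cam=="top" or 1 else C
    print("   z",np.round(zt,1),"rect all",*rect(C),"| top",*(rect(T) if len(T)>5 else ()))
    if k: print("   pin",round(k[0]["conf"],2),np.round(plane(p,[k[0]["position"]],0 if "tray" in q else h/2)[0],1))
E
```

```text
top red_tray [(0.55, [393.0, 213.0, 77.0, 117.0])]
   z [ 2.3  5.6 22.7] rect all [ 516.2 -318.9] [266.7 173.9] 1.0 | top [ 515.2 -315.7] [261.6 167.2] 1.1
   pin 0.75 [ 520.4 -322.8    0. ]
top purple_tray [(0.81, [122.0, 230.0, 84.0, 118.0]), (0.47, [204.0, 196.0, 21.0, 44.0]), (0.42, [306.0, 254.0, 21.0, 42.0])]
   z [ 2.   5.3 22.2] rect all [497.9 321.1] [266.2 174.6] 5.5 | top [496.1 317. ] [261.8 166.8] 5.4
   pin 0.6 [493.  313.9   0. ]
top black_stapler_mid [(0.65, [300.0, 141.0, 20.0, 50.0])]
   z [ 8.7 39.4 46.3] rect all [ 682.8 -112. ] [102.6  34.9] 8.8 | top [ 682.4 -109.2] [102.6  28.2] 8.6
   pin 0.72 [ 688.9 -116.9   22. ]
top staples_box_mid [(0.65, [304.0, 198.0, 20.0, 33.0])]
   z [15.7 23.2 26.3] rect all [ 558.  -119.7] [59.9 36.7] -7.4 | top [ 558.  -119.7] [59.9 36.5] -7.2
   pin 0.8 [ 552.7 -117.1   11. ]
top ink_pad_mid [(0.81, [255.0, 196.0, 32.0, 34.0])]
   z [14.2 19.1 22.1] rect all [558.6   3.5] [71.4 52.9] 10.3 | top [559.6   3.4] [69.8 49.8] 8.2
   pin 0.59 [561.3  12.3   9. ]
top eraser_mid [(0.96, [202.0, 196.0, 25.0, 44.0])]
   z [24.8 31.  34. ] r
[... 2163 characters left out ...]
 106.1] [50.4 45.2] 61.9 | top [682.7 106.7] [49.3 44.9] 61.9
   pin 0.68 [690.1 109.2  20. ]
side red_stapler_mid [(0.69, [200.0, 236.0, 46.0, 22.0])]
   z [ 4.5 33.1 43.4] rect all [422.3 -96. ] [103.4  66.5] 0.2 | top [ 422.8 -111.6] [100.3  28.5] 5.4
   pin 0.81 [ 419.  -108.1   22. ]
side calculator_mid [(0.66, [204.0, 181.0, 35.0, 19.0]), (0.47, [250.0, 173.0, 36.0, 15.0])]
   z [ 5.5 12.6 14.8] rect all [425.3 118.1] [88.7 74.8] 13.4 | top [427.  110.9] [88.7 59.9] 13.4
   pin 0.78 [416.1 100.    6.5]
side tape_roll_mid [(0.66, [302.0, 199.0, 20.0, 19.0])]
   z [ 1.  16.4 19.4] rect all [688.8   5.9] [50.8 50. ] 80.3 | top [688.4   6. ] [50.6 49.3] 78.5
   pin 0.57 [684.8   1.2   9.5]
```

```bash
cat > g.py <<'E'
import sys
from h import *
from scipy.spatial.transform import Rotation as Ro
def go(x,y,z,ang=None):
    s=r.get_state(); R=Ro.from_rotvec(s["orientation"]).as_matrix()
    d=R.T@(np.array([x,y,z])-s["tcp_pos"])/10
    a=np.degrees(np.arctan2(R[1,0],R[0,0]))
    yaw=0 if ang is None else (a-ang+90)%180-90
    print("delta cm",np.round(d,2),"yaw",round(yaw,1),"| cur ang",round(a,2),"tilt",np.round(R[:2,2],4),"w",round(s["width"],1),"t",round(s["time"],2),"j",np.round(s["joint_pos"],2),"oh",r.finger_overhang)
def tray(t,px,py):
    c,a=dict(red=((515,-315),1.2),purple=((496,317.3),5.4))[t]
    a=np.radians(a); return c[0]+px*np.cos(a)-py*np.sin(a),c[1]+px*np.sin(a)+py*np.cos(a)
if __name__=="__main__": go(*map(float,sys.argv[1:]))
E
python3 g.py 682 -109 130 8.5
```

```text
delta cm [ 63.5  -25.33  12.33] yaw 5.6 | cur ang 14.08 tilt [-0.0001  0.0001] w 85.3 t 2.2 j [-1.32  0.24 -0.01  1.32 -0.    1.57] oh 22.0
```

carry_out --deltas '[{"x": 63.5,"y": -25.3,"z": 12.3,"yaw": 5.6,"grip": 0.1},{"x": 63.5,"y": -25.3,"z": 12.3,"yaw": 5.6,"grip": 0.1},{"x": 63.5,"y": -25.3,"z": 12.3,"yaw": 5.6,"grip": 0.1},{"x": 63.5,"y": -25.3,"z": 12.3,"yaw": 5.6,"grip": 0.1},{"x": 63.5,"y": -25.3,"z": 12.3,"yaw": 5.6,"grip": 0.1},{"x": 63.5,"y": -25.3,"z": 12.3,"yaw": 5.6,"grip": 0.1},{"x": 63.5,"y": -25.3,"z": 12.3,"yaw": 5.6,"grip": 0.1},{"x": 63.5,"y": -25.3,"z": 12.3,"yaw": 5.6,"grip": 0.1}]'

```text
time: 2.87
tcp_pos: [395.2, -315.8, 194.1]
orientation: [3.133, 0.232, 0.001]
force: [1.9, -1.3, 0.3]
width: 47.2
```

```bash
python3 g.py 682 -109 130 8.5
```

```text
delta cm [ 31.41 -16.22   6.42] yaw -0.0 | cur ang 8.48 tilt [ 0.0004 -0.0003] w 47.2 t 2.87 j [-0.67  0.23 -0.18  1.16  0.    2.32] oh 22.0
```

carry_out --deltas '[{"x": 31.0,"y": -16.0,"z": 6.4,"yaw": 0,"grip": 0.1},{"x": 31.0,"y": -16.0,"z": 6.4,"yaw": 0,"grip": 0.1},{"x": 31.0,"y": -16.0,"z": 6.4,"yaw": 0,"grip": 0.1},{"x": 31.0,"y": -16.0,"z": 6.4,"yaw": 0,"grip": 0.1},{"x": 31.0,"y": -16.0,"z": 6.4,"yaw": 0,"grip": 0.1},{"x": 31.0,"y": -16.0,"z": 6.4,"yaw": 0,"grip": 0.1},{"x": 31.0,"y": -16.0,"z": 6.4,"yaw": 0,"grip": 0.1},{"x": 31.0,"y": -16.0,"z": 6.4,"yaw": 0,"grip": 0.1}]'

```text
time: 3.53
tcp_pos: [661.3, -123.9, 133.6]
orientation: [-3.133, -0.233, -0.0]
force: [0.4, -0.0, 0.5]
width: 46.9
```

```bash
python3 - <<'E'
from h import *
p=r.snapshot("wrist"); cv2.imwrite("pics/w1.png",p["pixels"])
import g; g.go(682,-109,130,8.5)
E
```

```text
delta cm [ 1.72 -0.8   0.12] yaw 0.2 | cur ang 8.7 tilt [0.0018 0.0022] w 47.1 t 3.58 j [-0.18  0.55  0.16  1.18  0.    2.81] oh 22.0
```

View pics/w1.png

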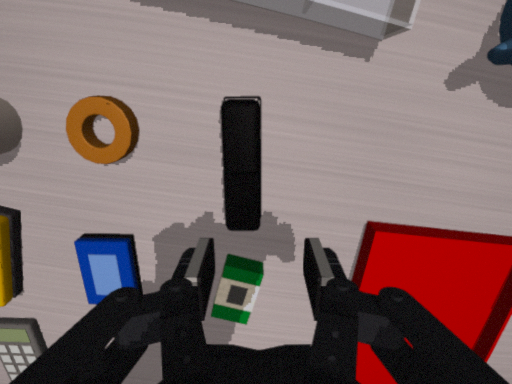

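carry_out --deltas '[{"x": 1.7,"y": -0.8,"z": 3.0,"yaw": 0.2,"grip": 0.1},{"x": 1.7,"y": -0.8,"z": 3.0,"yaw": 0.2,"grip": 0.1},{"x": 1.7,"y": -0.8,"z": 3.0,"yaw": 0.2,"grip": 0.1},{"x": 1.7,"y": -0.8,"z": 3.0,"yaw": 0.2,"grip": 0.1},{"x": 1.7,"y": -0.8,"z": 3.0,"yaw": 0.2,"grip": 0.1}]'

```text
time: 4.0
tcp_pos: [675.2, -115.9, 105.4]
orientation: [3.133, 0.225, 0.002]
force: [-0.3, -0.2, 0.1]
width: 47.0
```

```bash
python3 - <<'E'
from h import *
import g; g.go(682,-109,33,8.5)
p=r.snapshot("wrist"); cv2.imwrite("pics/w2.png",p["pixels"])
L=r.silhouettes("wrist","black_stapler_mid")
C=cloud(p,L[0]["mask"]); print(L[0]["conf"],np.percentile(C[:,2],[5,50,95]),rect(C[C[:,2]>30]))
E
```

```text
delta cm [ 0.76 -0.59  7.24] yaw -0.3 | cur ang 8.23 tilt [ 0.0011 -0.0002] w 47.0 t 4.0 j [-0.17  0.58  0.15  1.13 -0.    2.83] oh 22.0
0.61 [33.95607194 39.16859016 45.53656674] (array([ 684.2, -107.2]), array([100.8,  27.6]), 8.8)
```

View pics/w2.png

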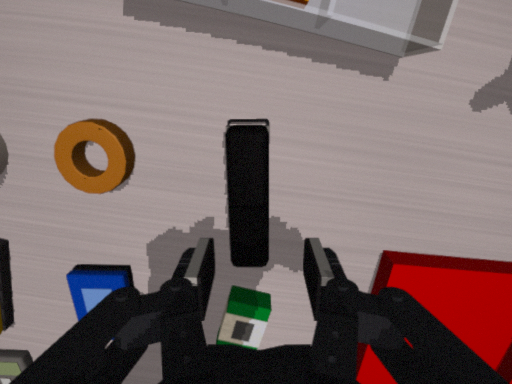

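carry_out --deltas '[{"x": 0.9,"y": -0.7,"z": 3.0,"yaw": -0.3,"grip": 0.1},{"x": 0.9,"y": -0.7,"z": 3.0,"yaw": -0.3,"grip": 0.1},{"x": 0.9,"y": -0.7,"z": 3.0,"yaw": -0.3,"grip": 0.1},{"x": 0.9,"y": -0.7,"z": 3.0,"yaw": -0.3,"grip": 0.1},{"x": 0.9,"y": -0.7,"z": 3.0,"yaw": -0.3,"grip": 0.1},{"x": 0.9,"y": -0.7,"z": 3.0,"yaw": -0.3,"grip": 0.1}]'

```text
time: 4.6
tcp_pos: [683.7, -107.3, 75.5]
orientation: [3.132, 0.234, 0.003]
force: [0.1, 0.6, 0.1]
width: 47.1
```

```bash
python3 g.py 683 -108 33 8.5
```

```text
delta cm [-0.08  0.06  4.25] yaw 0.1 | cur ang 8.56 tilt [ 0.0017 -0.0002] w 47.1 t 4.6 j [-0.16  0.61  0.13  1.08  0.    2.84] oh 22.0
```

carry_out --deltas '[{"x": -0.1,"y": 0.1,"z": 4.2,"yaw": 0,"grip": 0.1},{"x": -0.1,"y": 0.1,"z": 4.2,"yaw": 0,"grip": 0.1},{"x": -0.1,"y": 0.1,"z": 4.2,"yaw": 0,"grip": 0.1},{"x": -0.1,"y": 0.1,"z": 4.2,"yaw": 0,"grip": -0.4},{"x": -0.1,"y": 0.1,"z": 4.2,"yaw": 0,"grip": -0.8},{"x": -0.1,"y": 0.1,"z": 4.2,"yaw": 0,"grip": -0.8},{"x": -0.1,"y": 0.1,"z": 4.2,"yaw": 0,"grip": -0.8},{"x": -0.1,"y": 0.1,"z": 4.2,"yaw": 0,"grip": -0.8}]'

```text
time: 5.27
tcp_pos: [683.5, -108.2, 34.1]
orientation: [3.132, 0.235, 0.004]
force: [-0.7, -0.3, 6.8]
width: 26.9
```

```bash
python3 - <<'E'
import g; x,y=g.tray("red",-60,-35); print(x,y); g.go(683,-108,33)
E
```

```text
455.74614368742675 -351.248869114621
delta cm [-0.05 -0.03  0.11] yaw 0 | cur ang 8.58 tilt [ 0.0027 -0.0004] w 26.9 t 5.27 j [-0.16  0.65  0.07  0.99 -0.    2.83] oh 22.0
```

carry_out --deltas '[{"z": -2,"grip": -0.8},{"z": -5,"grip": -0.8},{"z": -9,"grip": -0.8},{"z": -9,"grip": -0.8},{"z": -9,"grip": -0.8},{"z": -9,"grip": -0.8}]'

```text
$.deltas[0]: bad value
```

```bash
python3 g.py 455.7 -351.2 123 1.2
```

```text
delta cm [-26.13  20.64  -8.94] yaw 7.4 | cur ang 8.58 tilt [ 0.0027 -0.0004] w 26.9 t 5.27 j [-0.16  0.65  0.07  0.99 -0.    2.83] oh 22.0
```

All fields are needed.

carry_out --deltas '[{"x": 0,"y": 0,"z": -2,"yaw": 0,"grip": -0.8},{"x": 0,"y": 0,"z": -5,"yaw": 0,"grip": -0.8},{"x": 0,"y": 0,"z": -9,"yaw": 0,"grip": -0.8},{"x": 0,"y": 0,"z": -9,"yaw": 0,"grip": -0.8},{"x": 0,"y": 0,"z": -9,"yaw": 0,"grip": -0.8}]'

```text
time: 5.68
tcp_pos: [684.3, -108.3, 125.7]
orientation: [3.131, 0.235, 0.009]
force: [0.0, 0.2, -1.6]
width: 27.2
```

```bash
python3 g.py 455.7 -351.2 123 1.2
```

```text
delta cm [-26.23  20.61   0.15] yaw 7.4 | cur ang 8.59 tilt [ 0.006  -0.0009] w 27.2 t 5.68 j [-0.16  0.58  0.2   1.18  0.    2.83] oh 22.0
```

carry_out --deltas '[{"x": -26.2,"y": 20.6,"z": 0,"yaw": 7.4,"grip": -0.8},{"x": -26.2,"y": 20.6,"z": 0,"yaw": 7.4,"grip": -0.8},{"x": -26.2,"y": 20.6,"z": 0,"yaw": 7.4,"grip": -0.8},{"x": -26.2,"y": 20.6,"z": 0,"yaw": 7.4,"grip": -0.8},{"x": -26.2,"y": 20.6,"z": 0,"yaw": 7.4,"grip": -0.8},{"x": -26.2,"y": 20.6,"z": 0,"yaw": 7.4,"grip": -0.8},{"x": -26.2,"y": 20.6,"z": 0,"yaw": 7.4,"grip": -0.8},{"x": -26.2,"y": 20.6,"z": 0,"yaw": 7.4,"grip": -0.8}]'

```text
time: 6.35
tcp_pos: [452.0, -351.5, 121.3]
orientation: [-3.14, -0.033, 0.002]
force: [0.0, -0.7, -1.9]
width: 26.8
```

```bash
python3 g.py 455.7 -351.2 90 1.2
```

```text
delta cm [ 0.37 -0.02  3.13] yaw -0.0 | cur ang 1.2 tilt [-0.0011  0.0009] w 26.8 t 6.35 j [-0.66  0.39 -0.14  1.04  0.    2.46] oh 22.0
```

carry_out --deltas '[{"x": 0.3,"y": 0,"z": 4,"yaw": 0,"grip": -0.8},{"x": 0.3,"y": 0,"z": 6,"yaw": 0,"grip": -0.8},{"x": 0.3,"y": 0,"z": 6,"yaw": 0,"grip": -0.8},{"x": 0.3,"y": 0,"z": 6,"yaw": 0,"grip": -0.8},{"x": 0.3,"y": 0,"z": 6,"yaw": 0,"grip": -0.8}]'

```text
time: 6.77
tcp_pos: [457.6, -350.7, 62.8]
orientation: [3.141, 0.033, 0.0]
force: [0.0, -1.3, -1.0]
width: 27.4
```

```bash
python3 g.py 455.7 -351.2 39 1.2
```

```text
delta cm [-0.2   0.05  2.38] yaw 0.0 | cur ang 1.22 tilt [ 0.0002 -0.0001] w 27.4 t 6.77 j [-0.65  0.45 -0.21  0.91  0.    2.47] oh 22.0
```

carry_out --deltas '[{"x": 0,"y": 0,"z": 1.5,"yaw": 0,"grip": -0.8},{"x": 0,"y": 0,"z": 2.0,"yaw": 0,"grip": -0.8},{"x": 0,"y": 0,"z": 2.4,"yaw": 0,"grip": -0.8},{"x": 0,"y": 0,"z": 2.4,"yaw": 0,"grip": -0.8},{"x": 0,"y": 0,"z": 2.4,"yaw": 0,"grip": -0.8},{"x": 0,"y": 0,"z": 2.4,"yaw": 0,"grip": -0.8}]'

```text
time: 7.27
tcp_pos: [457.5, -350.8, 38.7]
orientation: [3.141, 0.033, 0.001]
force: [0.1, 0.2, -2.2]
width: 27.1
```

carry_out --deltas '[{"x": 0,"y": 0,"z": 0.1,"yaw": 0,"grip": -0.8},{"x": 0,"y": 0,"z": 0.1,"yaw": 0,"grip": -0.2},{"x": 0,"y": 0,"z": 0.1,"yaw": 0,"grip": 0.1},{"x": 0,"y": 0,"z": 0.1,"yaw": 0,"grip": 0.1},{"x": 0,"y": 0,"z": 0.1,"yaw": 0,"grip": 0.1},{"x": 0,"y": 0,"z": -3,"yaw": 0,"grip": 0.1},{"x": 0,"y": 0,"z": -7,"yaw": 0,"grip": 0.1},{"x": 0,"y": 0,"z": -9,"yaw": 0,"grip": 0.1}]'

```text
time: 7.93
tcp_pos: [457.8, -351.3, 131.5]
orientation: [3.14, 0.032, 0.003]
force: [1.5, -0.8, 1.3]
width: 46.8
```

```bash
python3 g.py 558 -119 110 -7.3
```

```text
delta cm [ 10.49 -23.03   2.13] yaw 8.5 | cur ang 1.18 tilt [ 0.0021 -0.0015] w 46.8 t 7.93 j [-0.65  0.39 -0.12  1.06  0.    2.47] oh 22.0
```

carry_out --deltas '[{"x": 10.5,"y": -23.0,"z": 1.8,"yaw": 8.5,"grip": 0.25},{"x": 10.5,"y": -23.0,"z": 1.8,"yaw": 8.5,"grip": 0.25},{"x": 10.5,"y": -23.0,"z": 1.8,"yaw": 8.5,"grip": 0.25},{"x": 10.5,"y": -23.0,"z": 1.8,"yaw": 8.5,"grip": 0.25},{"x": 10.5,"y": -23.0,"z": 1.8,"yaw": 8.5,"grip": 0.25},{"x": 10.5,"y": -23.0,"z": 1.8,"yaw": 8.5,"grip": 0.25},{"x": 10.5,"y": -23.0,"z": 1.8,"yaw": 8.5,"grip": 0.25},{"x": 10.5,"y": -23.0,"z": 1.8,"yaw": 8.5,"grip": 0.25}]'

```text
time: 8.6
tcp_pos: [558.1, -116.1, 109.8]
orientation: [-3.135, 0.194, 0.0]
force: [0.2, -0.8, 0.6]
width: 53.7
```

```bash
python3 - <<'E'
from h import *
p=r.snapshot("top"); cv2.imwrite("pics/t3.png",p["pixels"])
p=r.snapshot("wrist"); cv2.imwrite("pics/w3.png",p["pixels"])
L=r.silhouettes("wrist","staples_box_mid")
if L:
  C=cloud(p,L[0]["mask"]); print(L[0]["conf"],np.percentile(C[:,2],[5,50,95]),rect(C[C[:,2]>16]))
import g; g.go(558,-119,110,-7.3)
E
```

```text
0.79 [11.94646309 23.05075599 24.19966258] (array([ 559.1, -117.7]), array([59.8, 36.5]), -7.2)
delta cm [ 0.09 -0.06  0.01] yaw -0.0 | cur ang -7.35 tilt [-0.0004 -0.0002] w 53.3 t 8.75 j [-0.21  0.4  -0.16  1.01 -0.    3.06] oh 22.0
```

View pics/t3.png

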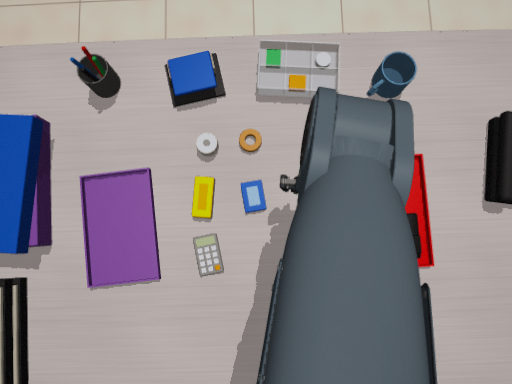

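View pics/w3.png

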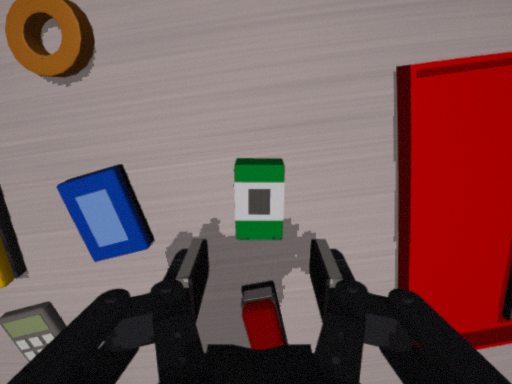

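carry_out --deltas '[{"x": 0.1,"y": 0,"z": 3,"yaw": 0,"grip": 0.25},{"x": 0.1,"y": 0,"z": 6,"yaw": 0,"grip": 0.25},{"x": 0.1,"y": 0,"z": 8,"yaw": 0,"grip": 0.25},{"x": 0.1,"y": 0,"z": 8,"yaw": 0,"grip": 0.25},{"x": 0.1,"y": 0,"z": 8,"yaw": 0,"grip": -0.5},{"x": 0.1,"y": 0,"z": 8,"yaw": 0,"grip": -0.5},{"x": 0.1,"y": 0,"z": 8,"yaw": 0,"grip": -0.5},{"x": 0.1,"y": 0,"z": 8,"yaw": 0,"grip": -0.5}]'

```text
time: 9.42
tcp_pos: [559.3, -119.4, 31.7]
orientation: [3.135, -0.201, 0.004]
force: [0.7, -0.3, 0.0]
width: 34.5
```

carry_out --deltas '[{"x": 0,"y": 0,"z": -2,"yaw": 0,"grip": -0.5},{"x": 0,"y": 0,"z": -5,"yaw": 0,"grip": -0.5},{"x": 0,"y": 0,"z": -9,"yaw": 0,"grip": -0.5},{"x": 0,"y": 0,"z": -9,"yaw": 0,"grip": -0.5},{"x": 0,"y": 0,"z": -9,"yaw": 0,"grip": -0.5}]'

```text
time: 9.83
tcp_pos: [560.4, -119.2, 123.5]
orientation: [3.134, -0.2, 0.01]
force: [0.0, 0.1, -1.4]
width: 34.4
```

```bash
python3 - <<'E'
import g; x,y=g.tray("red",-60,33); print(x,y); g.go(x,y,120,1.2)
E
```

```text
454.3220591353585 -283.2637826383315
delta cm [-8.43 17.62  0.3 ] yaw -8.5 | cur ang -7.31 tilt [ 0.0064 -0.0012] w 34.4 t 9.83 j [-0.21  0.39 -0.14  1.04  0.    3.06] oh 22.0
```

carry_out --deltas '[{"x": -8.4,"y": 17.6,"z": 0.3,"yaw": -8.5,"grip": -0.5},{"x": -8.4,"y": 17.6,"z": 0.3,"yaw": -8.5,"grip": -0.5},{"x": -8.4,"y": 17.6,"z": 0.3,"yaw": -8.5,"grip": -0.5},{"x": -8.4,"y": 17.6,"z": 0.3,"yaw": -8.5,"grip": -0.5},{"x": -8.4,"y": 17.6,"z": 0.3,"yaw": -8.5,"grip": -0.5},{"x": -8.4,"y": 17.6,"z": 0.3,"yaw": -8.5,"grip": -0.5},{"x": -8.4,"y": 17.6,"z": 0.3,"yaw": -8.5,"grip": -0.5},{"x": -8.4,"y": 17.6,"z": 0.3,"yaw": -8.5,"grip": -0.5}]'

```text
time: 10.5
tcp_pos: [452.5, -282.4, 116.8]
orientation: [-3.141, -0.031, 0.0]
force: [0.7, -0.0, -0.8]
width: 34.5
```

```bash
python3 g.py 454.3 -283.3 60 1.2; python3 - <<'E'
from h import *
p=r.snapshot("wrist"); cv2.imwrite("pics/w4.png",p["pixels"])
E
```

```text
delta cm [0.18 0.1  5.68] yaw -0.1 | cur ang 1.15 tilt [-0.0003  0.0007] w 34.5 t 10.5 j [-0.56  0.33 -0.24  0.99  0.    2.56] oh 22.0
```

View pics/w4.png

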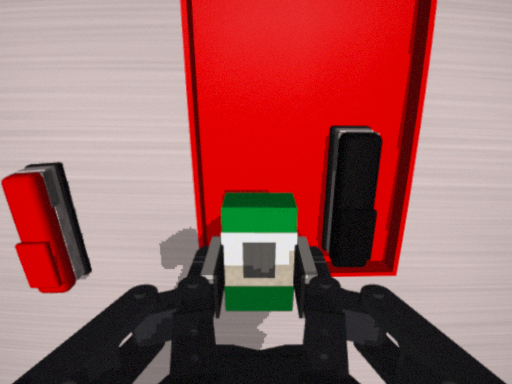

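carry_out --deltas '[{"x": 0.2,"y": 0.1,"z": 3,"yaw": 0,"grip": -0.5},{"x": 0.2,"y": 0.1,"z": 6,"yaw": 0,"grip": -0.5},{"x": 0.2,"y": 0.1,"z": 7.2,"yaw": 0,"grip": -0.5},{"x": 0.2,"y": 0.1,"z": 7.7,"yaw": 0,"grip": -0.5},{"x": 0.2,"y": 0.1,"z": 7.8,"yaw": 0,"grip": -0.5},{"x": 0.2,"y": 0.1,"z": 7.8,"yaw": 0,"grip": -0.5},{"x": 0.2,"y": 0.1,"z": 7.8,"yaw": 0,"grip": -0.5}]'

```text
time: 11.13
tcp_pos: [455.7, -283.6, 40.1]
orientation: [3.141, 0.034, 0.002]
force: [-0.4, 0.4, -0.8]
width: 34.4
```

carry_out --deltas '[{"x": 0,"y": 0,"z": 0.4,"yaw": 0,"grip": -0.5},{"x": 0,"y": 0,"z": 0.4,"yaw": 0,"grip": -0.5},{"x": 0,"y": 0,"z": 0.4,"yaw": 0,"grip": 0.25},{"x": 0,"y": 0,"z": 0.4,"yaw": 0,"grip": 0.25},{"x": 0,"y": 0,"z": 0.4,"yaw": 0,"grip": 0.25},{"x": 0,"y": 0,"z": 0.2,"yaw": 0,"grip": 0.25},{"x": 0,"y": 0,"z": -3,"yaw": 0,"grip": 0.25},{"x": 0,"y": 0,"z": -7,"yaw": 0,"grip": 0.25}]'

```text
time: 11.8
tcp_pos: [452.8, -282.5, 107.6]
orientation: [-3.138, -0.032, 0.008]
force: [0.4, -0.4, -0.5]
width: 53.2
```

```bash
python3 g.py 559.7 3.5 100 8.3
```

```text
delta cm [ 11.28 -28.37   0.8 ] yaw -7.1 | cur ang 1.18 tilt [-0.0052  0.0033] w 53.2 t 11.8 j [-0.56  0.35 -0.25  0.98  0.    2.56] oh 22.0
```

carry_out --deltas '[{"x": 11.3,"y": -28.3,"z": 0,"yaw": -7.1,"grip": 0.55},{"x": 11.3,"y": -28.3,"z": 0,"yaw": -7.1,"grip": 0.55},{"x": 11.3,"y": -28.3,"z": 0,"yaw": -7.1,"grip": 0.55},{"x": 11.3,"y": -28.3,"z": 0,"yaw": -7.1,"grip": 0.55},{"x": 11.3,"y": -28.3,"z": 0,"yaw": -7.1,"grip": 0.55},{"x": 11.3,"y": -28.3,"z": 0,"yaw": -7.1,"grip": 0.55},{"x": 11.3,"y": -28.3,"z": 0,"yaw": -7.1,"grip": 0.55},{"x": 11.3,"y": -28.3,"z": 0,"yaw": -7.1,"grip": 0.55}]'

```text
time: 12.47
tcp_pos: [563.5, 6.3, 109.5]
orientation: [-3.132, -0.232, -0.003]
force: [-0.1, 0.1, 0.3]
width: 66.2
```

```bash
python3 - <<'E'
from h import *
p=r.snapshot("wrist"); cv2.imwrite("pics/w5.png",p["pixels"])
L=r.silhouettes("wrist","ink_pad_mid")
if L:
  C=cloud(p,L[0]["mask"]); print(L[0]["conf"],np.percentile(C[:,2],[5,50,95]),rect(C[C[:,2]>13]))
import g; g.go(559.7,3.5,100,8.3)
E
```

```text
0.76 [16.76978244 19.0325305  20.17244547] (array([560.1,   5.3]), array([70.6, 50.1]), 8.2)
delta cm [-0.29  0.02  0.92] yaw 0.2 | cur ang 8.51 tilt [0.0005 0.0003] w 66.3 t 12.57 j [ 0.01  0.39 -0.18  1.    0.    3.  ] oh 22.0
```

View pics/w5.png

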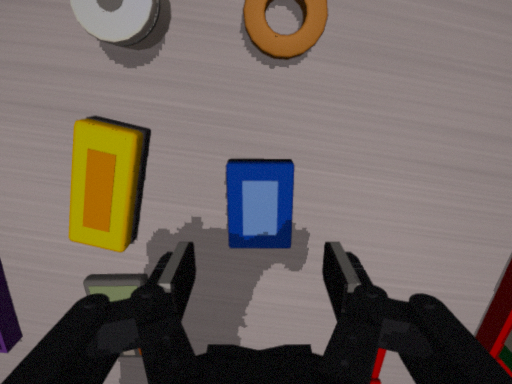

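carry_out --deltas '[{"x": -0.3,"y": -0.1,"z": 3,"yaw": 0.2,"grip": 0.5},{"x": -0.3,"y": -0.1,"z": 6,"yaw": 0.2,"grip": 0.5},{"x": -0.3,"y": -0.1,"z": 7.5,"yaw": 0.2,"grip": 0.5},{"x": -0.3,"y": -0.1,"z": 8.0,"yaw": 0.2,"grip": 0.5},{"x": -0.3,"y": -0.1,"z": 8.0,"yaw": 0.2,"grip": 0.5},{"x": -0.3,"y": -0.1,"z": 8.0,"yaw": 0.2,"grip": 0.5}]'

```text
time: 13.07
tcp_pos: [558.9, 1.4, 29.8]
orientation: [3.134, 0.22, 0.001]
force: [-0.7, -0.8, 0.0]
width: 64.2
```

```bash
python3 g.py 560 4.4 27 8.3
```

```text
delta cm [ 0.15 -0.28  0.28] yaw -0.3 | cur ang 8.02 tilt [ 0.0003 -0.0001] w 64.2 t 13.07 j [ 0.    0.46 -0.3   0.81 -0.    3.  ] oh 22.0
```

carry_out --deltas '[{"x": 0.1,"y": -0.3,"z": 0.2,"yaw": -0.3,"grip": 0.5},{"x": 0.1,"y": -0.3,"z": 0.2,"yaw": -0.3,"grip": 0.1},{"x": 0.1,"y": -0.3,"z": 0.2,"yaw": -0.3,"grip": -0.2},{"x": 0.1,"y": -0.3,"z": 0.2,"yaw": -0.3,"grip": -0.2},{"x": 0.1,"y": -0.3,"z": 0.2,"yaw": -0.3,"grip": -0.2},{"x": 0.1,"y": -0.3,"z": 0.2,"yaw": -0.3,"grip": -0.2}]'

```text
time: 13.57
tcp_pos: [560.0, 5.4, 28.6]
orientation: [3.133, 0.23, 0.003]
force: [-0.6, 0.3, 6.0]
width: 47.9
```

carry_out --deltas '[{"x": 0,"y": 0,"z": -2,"yaw": 0,"grip": -0.2},{"x": 0,"y": 0,"z": -5,"yaw": 0,"grip": -0.2},{"x": 0,"y": 0,"z": -9,"yaw": 0,"grip": -0.2},{"x": 0,"y": 0,"z": -9,"yaw": 0,"grip": -0.2},{"x": 0,"y": 0,"z": -9,"yaw": 0,"grip": -0.2}]'

```text
time: 13.98
tcp_pos: [561.1, 5.4, 120.0]
orientation: [3.133, 0.23, 0.009]
force: [0.4, 0.3, -1.9]
width: 47.9
```

```bash
python3 - <<'E'
import g; x,y=g.tray("red",72,0); print(x,y); g.go(x,y,118,1.2)
from h import *
p=r.snapshot("wrist"); cv2.imwrite("pics/w6.png",p["pixels"])
E
```

```text
586.9842092101889 -313.4921457683983
delta cm [-2.09 31.93  0.21] yaw 7.2 | cur ang 8.4 tilt [0.0057 0.0001] w 47.9 t 13.98 j [ 0.01  0.37 -0.18  1.02  0.    3.  ] oh 22.0
```

View pics/w6.png

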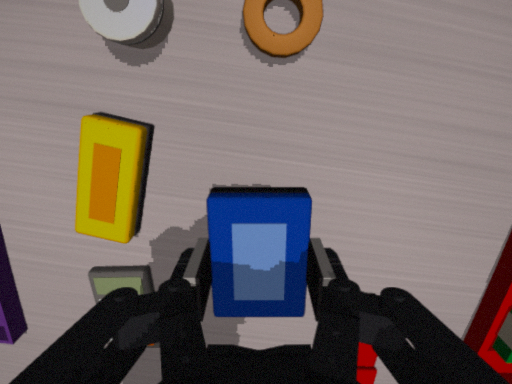

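Pad held square. Move to the tray.

carry_out --deltas '[{"x": -2.1,"y": 31.9,"z": 0.2,"yaw": 7.2,"grip": -0.2},{"x": -2.1,"y": 31.9,"z": 0.2,"yaw": 7.2,"grip": -0.2},{"x": -2.1,"y": 31.9,"z": 0.2,"yaw": 7.2,"grip": -0.2},{"x": -2.1,"y": 31.9,"z": 0.2,"yaw": 7.2,"grip": -0.2},{"x": -2.1,"y": 31.9,"z": 0.2,"yaw": 7.2,"grip": -0.2},{"x": -2.1,"y": 31.9,"z": 0.2,"yaw": 7.2,"grip": -0.2},{"x": -2.1,"y": 31.9,"z": 0.2,"yaw": 7.2,"grip": -0.2},{"x": -2.1,"y": 31.9,"z": 0.2,"yaw": 7.2,"grip": -0.2}]'

```text
time: 14.7
tcp_pos: [584.0, -316.7, 113.2]
orientation: [-3.141, -0.03, 0.003]
force: [0.4, 0.2, -0.5]
width: 48.3
```

```bash
python3 g.py 587 -313.5 33 1.2
```

```text
delta cm [ 0.32 -0.31  8.02] yaw -0.1 | cur ang 1.09 tilt [-0.0019  0.0004] w 48.3 t 14.7 j [-0.5   0.54  0.1   1.13 -0.    2.63] oh 22.0
```

carry_out --deltas '[{"x": 0.2,"y": -0.2,"z": 3,"yaw": -0.1,"grip": -0.2},{"x": 0.2,"y": -0.2,"z": 6,"yaw": -0.1,"grip": -0.2},{"x": 0.2,"y": -0.2,"z": 7.3,"yaw": -0.1,"grip": -0.2},{"x": 0.2,"y": -0.2,"z": 7.6,"yaw": -0.1,"grip": -0.2},{"x": 0.2,"y": -0.2,"z": 7.6,"yaw": -0.1,"grip": -0.2},{"x": 0.2,"y": -0.2,"z": 7.6,"yaw": -0.1,"grip": -0.2},{"x": 0.2,"y": -0.2,"z": 7.6,"yaw": -0.1,"grip": -0.2}]'

```text
time: 15.28
tcp_pos: [587.7, -311.4, 40.2]
orientation: [3.141, 0.036, 0.002]
force: [0.1, -0.5, -1.2]
width: 48.1
```

carry_out --deltas '[{"x": 0,"y": 0,"z": 0.7,"yaw": 0,"grip": -0.2},{"x": 0,"y": 0,"z": 0.7,"yaw": 0,"grip": -0.2},{"x": 0,"y": 0,"z": 0.7,"yaw": 0,"grip": -0.2},{"x": 0,"y": 0,"z": 0.7,"yaw": 0,"grip": 0.5},{"x": 0,"y": 0,"z": 0.7,"yaw": 0,"grip": 0.5},{"x": 0,"y": 0,"z": 0.7,"yaw": 0,"grip": 0.5},{"x": 0,"y": 0,"z": -2,"yaw": 0,"grip": 0.5},{"x": 0,"y": 0,"z": -6,"yaw": 0,"grip": 0.5}]'

```text
time: 15.95
tcp_pos: [584.4, -310.0, 95.8]
orientation: [-3.137, -0.035, 0.011]
force: [0.8, -1.2, -0.5]
width: 64.0
```

```bash
python3 g.py 560 119.6 130 174.2;python3 g.py 560 119.6 130 -5.8; python3 - <<'E'
from h import *
p=r.snapshot("side"); cv2.imwrite("pics/s7.png",cv2.resize(p["pixels"],(768,576)))
p=r.snapshot("wrist"); cv2.imwrite("pics/w7.png",p["pixels"])
E
```

```text
delta cm [ -1.51 -43.01  -3.24] yaw 7.1 | cur ang 1.28 tilt [-0.0072  0.0038] w 64.0 t 15.95 j [-0.49  0.56  0.07  1.1   0.    2.63] oh 22.0
delta cm [ -1.51 -43.01  -3.24] yaw 7.1 | cur ang 1.28 tilt [-0.0072  0.0038] w 64.0 t 15.95 j [-0.49  0.56  0.07  1.1   0.    2.63] oh 22.0
```

View pics/s7.png

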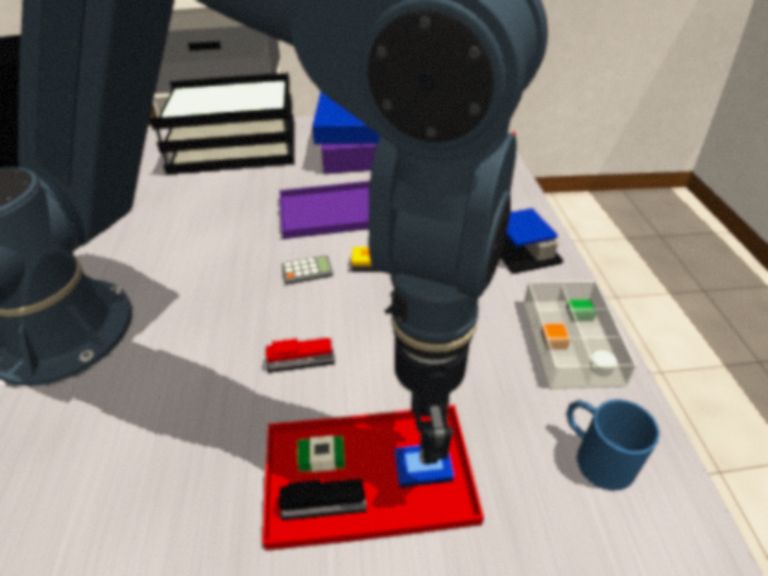

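View pics/w7.png

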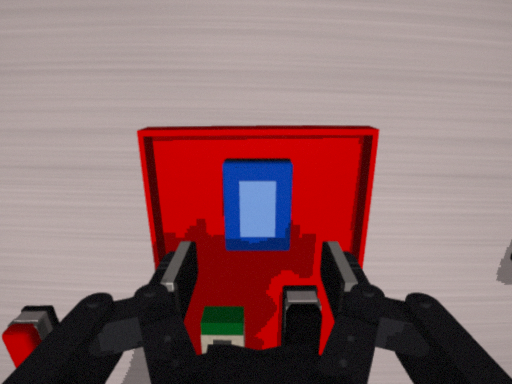

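carry_out --deltas '[{"x": -1,"y": 0,"z": -3.5,"yaw": -7,"grip": 0.5},{"x": -1,"y": -4,"z": -3.5,"yaw": -14,"grip": 0.5},{"x": -1,"y": -8,"z": -3.5,"yaw": -21,"grip": 0.5},{"x": -1,"y": -12,"z": -3.5,"yaw": -28,"grip": 0.5},{"x": -1,"y": -16,"z": -3.5,"yaw": -35,"grip": 0.5},{"x": -1,"y": -20,"z": -3.5,"yaw": -42,"grip": 0.5},{"x": -1,"y": -24,"z": -3.5,"yaw": -49,"grip": 0.5},{"x": -1,"y": -28,"z": -3.5,"yaw": -56,"grip": 0.5}]'

```text
time: 16.72
tcp_pos: [570.3, -29.8, 134.2]
orientation: [2.753, 1.514, 0.001]
force: [0.3, -0.6, 0.2]
width: 64.1
```

```bash
python3 g.py 560 119.6 130 174.2
```

```text
delta cm [12.07 -8.87  0.42] yaw 63.4 | cur ang 57.61 tilt [0.0004 0.0001] w 64.1 t 16.72 j [-0.05  0.38 -0.12  1.07  0.    2.08] oh 22.0
```

carry_out --deltas '[{"x": 2,"y": -1,"z": 0.4,"yaw": -7,"grip": 0.5},{"x": 4,"y": -3,"z": 0.4,"yaw": -14,"grip": 0.5},{"x": 6,"y": -4.5,"z": 0.4,"yaw": -21,"grip": 0.5},{"x": 8,"y": -6,"z": 0.4,"yaw": -28,"grip": 0.5},{"x": 10,"y": -7.5,"z": 0.4,"yaw": -35,"grip": 0.5},{"x": 12,"y": -8.8,"z": 0.4,"yaw": -42,"grip": 0.5},{"x": 12,"y": -8.8,"z": 0.4,"yaw": -49,"grip": 0.5},{"x": 12,"y": -8.8,"z": 0.4,"yaw": -56,"grip": 0.5}]'

```text
time: 17.38
tcp_pos: [561.3, 118.5, 130.0]
orientation: [-1.716, -2.631, -0.0]
force: [0.3, -0.5, -0.5]
width: 64.5
```

carry_out --deltas '[{"x": 0,"y": 0,"z": 0,"yaw": -7,"grip": 0.5},{"x": 0,"y": 0,"z": 0,"yaw": -14,"grip": 0.5},{"x": 0,"y": 0,"z": 0,"yaw": -21,"grip": 0.5},{"x": 0,"y": 0,"z": 0,"yaw": -28,"grip": 0.5},{"x": 0,"y": 0,"z": 0,"yaw": -35,"grip": 0.5},{"x": 0,"y": 0,"z": 0,"yaw": -42,"grip": 0.5},{"x": 0,"y": 0,"z": 0,"yaw": -49,"grip": 0.5},{"x": 0,"y": 0,"z": 0,"yaw": -56,"grip": 0.5}]'

```text
time: 18.05
tcp_pos: [561.4, 116.9, 130.1]
orientation: [-0.284, -3.129, -0.0]
force: [-0.8, 0.8, 0.4]
width: 64.1
```

```bash
python3 - <<'E'
from h import *
p=r.snapshot("wrist"); cv2.imwrite("pics/w8.png",p["pixels"])
L=r.silhouettes("wrist","eraser_mid")
if L:
  C=cloud(p,L[0]["mask"]); print(L[0]["conf"],np.percentile(C[:,2],[5,50,95]),rect(C[C[:,2]>22]))
import g; g.go(560.3,119.8,100,174.2)
E
```

```text
0.69 [27.80493661 30.74464473 31.93442595] (array([560.2, 121.2]), array([95. , 45.1]), -5.6)
delta cm [0.16 0.26 3.01] yaw -4.8 | cur ang 169.41 tilt [-0.      0.0001] w 63.8 t 18.15 j [ 0.21  0.39 -0.12  1.06  0.    0.39] oh 22.0
```

View pics/w8.png

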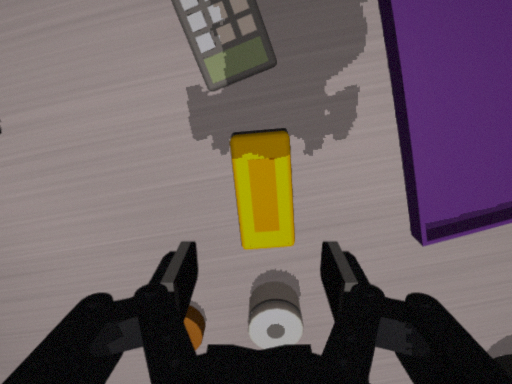

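carry_out --deltas '[{"x": 0.2,"y": 0.3,"z": 2,"yaw": -4.8,"grip": 0.5},{"x": 0.2,"y": 0.3,"z": 4,"yaw": -4.8,"grip": 0.5},{"x": 0.2,"y": 0.3,"z": 6,"yaw": -4.8,"grip": 0.5},{"x": 0.2,"y": 0.3,"z": 6,"yaw": -4.8,"grip": 0.5},{"x": 0.2,"y": 0.3,"z": 6,"yaw": -4.8,"grip": 0.5}]'

```text
time: 18.57
tcp_pos: [559.3, 120.1, 69.6]
orientation: [-0.167, -3.135, 0.001]
force: [0.1, 0.5, 0.8]
width: 63.8
```

```bash
python3 g.py 560.3 120.5 31 174.3
```

```text
delta cm [-0.1   0.05  3.86] yaw -0.4 | cur ang 173.91 tilt [-0.0021 -0.0004] w 63.8 t 18.57 j [ 0.21  0.44 -0.21  0.92  0.    0.32] oh 22.0
```

carry_out --deltas '[{"x": -0.1,"y": 0,"z": 2.5,"yaw": -0.4,"grip": 0.5},{"x": -0.1,"y": 0,"z": 3.9,"yaw": -0.4,"grip": 0.5},{"x": -0.1,"y": 0,"z": 3.9,"yaw": -0.4,"grip": 0.5},{"x": -0.1,"y": 0,"z": 3.9,"yaw": -0.4,"grip": 0.1},{"x": -0.1,"y": 0,"z": 3.9,"yaw": -0.4,"grip": -0.3},{"x": -0.1,"y": 0,"z": 3.9,"yaw": -0.4,"grip": -0.3},{"x": -0.1,"y": 0,"z": 3.9,"yaw": -0.4,"grip": -0.3},{"x": -0.1,"y": 0,"z": 3.9,"yaw": -0.4,"grip": -0.3}]'

```text
time: 19.23
tcp_pos: [562.2, 120.4, 32.9]
orientation: [0.152, 3.135, 0.001]
force: [-0.6, -0.3, 7.3]
width: 44.0
```

carry_out --deltas '[{"x": 0,"y": 0,"z": -2,"yaw": 0,"grip": -0.3},{"x": 0,"y": 0,"z": -5,"yaw": 0,"grip": -0.3},{"x": 0,"y": 0,"z": -9,"yaw": 0,"grip": -0.3},{"x": 0,"y": 0,"z": -9,"yaw": 0,"grip": -0.3},{"x": 0,"y": 0,"z": -9,"yaw": 0,"grip": -0.3}]'

```text
time: 19.65
tcp_pos: [562.9, 120.6, 124.3]
orientation: [0.151, 3.132, 0.003]
force: [-0.8, 0.7, -1.0]
width: 43.6
```

```bash
python3 - <<'E'
import g; x,y=g.tray("purple",-55,0); print(x,y); g.go(x,y,120,185.4)
E
```

```text
441.2440919468306 312.12404276748174
delta cm [13.96 17.89  0.38] yaw -10.9 | cur ang 174.47 tilt [0.0058 0.0014] w 43.6 t 19.65 j [ 0.21  0.39 -0.13  1.04  0.    0.31] oh 22.0
```

carry_out --deltas '[{"x": 14,"y": 17.9,"z": 0.3,"yaw": -10.9,"grip": -0.3},{"x": 14,"y": 17.9,"z": 0.3,"yaw": -10.9,"grip": -0.3},{"x": 14,"y": 17.9,"z": 0.3,"yaw": -10.9,"grip": -0.3},{"x": 14,"y": 17.9,"z": 0.3,"yaw": -10.9,"grip": -0.3},{"x": 14,"y": 17.9,"z": 0.3,"yaw": -10.9,"grip": -0.3},{"x": 14,"y": 17.9,"z": 0.3,"yaw": -10.9,"grip": -0.3},{"x": 14,"y": 17.9,"z": 0.3,"yaw": -10.9,"grip": -0.3},{"x": 14,"y": 17.9,"z": 0.3,"yaw": -10.9,"grip": -0.3}]'

```text
time: 20.32
tcp_pos: [437.7, 312.5, 117.3]
orientation: [0.151, -3.137, 0.001]
force: [0.0, -0.7, -1.1]
width: 43.6
```

```bash
python3 g.py 441.2 312 40 185.4;  python3 - <<'E'
from h import *
p=r.snapshot("wrist"); cv2.imwrite("pics/w9.png",p["pixels"])
E
```

```text
delta cm [-0.35 -0.07  7.73] yaw 0.1 | cur ang -174.47 tilt [-0.0011 -0.0009] w 43.6 t 20.32 j [ 0.62  0.34 -0.23  1.   -0.    0.52] oh 22.0
```

View pics/w9.png

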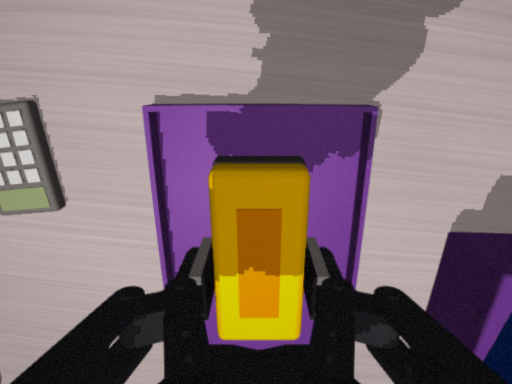

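carry_out --deltas '[{"x": -0.2,"y": -0.1,"z": 3,"yaw": 0,"grip": -0.3},{"x": -0.2,"y": -0.1,"z": 6,"yaw": 0,"grip": -0.3},{"x": -0.2,"y": -0.1,"z": 7.3,"yaw": 0,"grip": -0.3},{"x": -0.2,"y": -0.1,"z": 7.4,"yaw": 0,"grip": -0.3},{"x": -0.2,"y": -0.1,"z": 7.4,"yaw": 0,"grip": -0.3},{"x": -0.2,"y": -0.1,"z": 7.4,"yaw": 0,"grip": -0.3}]'

```text
time: 20.87
tcp_pos: [441.9, 310.7, 44.9]
orientation: [-0.146, 3.137, 0.001]
force: [-0.3, 0.5, -1.0]
width: 43.9
```

carry_out --deltas '[{"x": 0,"y": 0,"z": 0.8,"yaw": 0,"grip": -0.3},{"x": 0,"y": 0,"z": 0.8,"yaw": 0,"grip": -0.3},{"x": 0,"y": 0,"z": 0.8,"yaw": 0,"grip": -0.3},{"x": 0,"y": 0,"z": 0.8,"yaw": 0,"grip": 0.45},{"x": 0,"y": 0,"z": 0.8,"yaw": 0,"grip": 0.45},{"x": 0,"y": 0,"z": 0.8,"yaw": 0,"grip": 0.45},{"x": 0,"y": 0,"z": -2,"yaw": 0,"grip": 0.45},{"x": 0,"y": 0,"z": -6,"yaw": 0,"grip": 0.45}]'

```text
time: 21.53
tcp_pos: [438.8, 309.5, 101.8]
orientation: [0.147, -3.132, 0.006]
force: [1.0, -0.3, -0.5]
width: 62.1
```

```bash
python3 g.py 682.6 107 130 185.4
```

```text
delta cm [-22.35 -22.46  -2.88] yaw -0.0 | cur ang -174.61 tilt [-0.006 -0.004] w 62.1 t 21.53 j [ 0.61  0.36 -0.25  0.97  0.    0.52] oh 22.0
```

carry_out --deltas '[{"x": -22.3,"y": -22.4,"z": -3,"yaw": 0,"grip": 0.6},{"x": -22.3,"y": -22.4,"z": -3,"yaw": 0,"grip": 0.6},{"x": -22.3,"y": -22.4,"z": -3,"yaw": 0,"grip": 0.6},{"x": -22.3,"y": -22.4,"z": -3,"yaw": 0,"grip": 0.6},{"x": -22.3,"y": -22.4,"z": -3,"yaw": 0,"grip": 0.6},{"x": -22.3,"y": -22.4,"z": -3,"yaw": 0,"grip": 0.6},{"x": -22.3,"y": -22.4,"z": -3,"yaw": 0,"grip": 0.6},{"x": -22.3,"y": -22.4,"z": -3,"yaw": 0,"grip": 0.6}]'

```text
time: 22.2
tcp_pos: [686.7, 105.9, 134.2]
orientation: [-0.145, 3.137, -0.001]
force: [-0.1, 0.6, -0.5]
width: 68.0
```

```bash
python3 - <<'E'
from h import *
p=r.snapshot("wrist"); cv2.imwrite("pics/w10.png",p["pixels"])
L=r.silhouettes("wrist","magnet_pot_mid")
if L:
  C=cloud(p,L[0]["mask"]); T=C[C[:,2]>35]; print(L[0]["conf"],np.percentile(C[:,2],[5,50,95]),rect(T),cv2.minEnclosingCircle(T[:,:2].astype(np.float32)))
import g; g.go(682.6,107,90,185.4)
E
```

```text
0.8 [16.59934402 40.58946206 41.83341137] (array([683.6, 108.9]), array([49. , 47.4]), 6.4) ((683.8466186523438, 109.55572509765625), 24.828706741333008)
delta cm [0.43 0.18 4.37] yaw -0.2 | cur ang -174.84 tilt [ 0.0014 -0.0004] w 68.2 t 22.3 j [ 0.15  0.58  0.22  1.21 -0.    0.06] oh 22.0
```

View pics/w10.png

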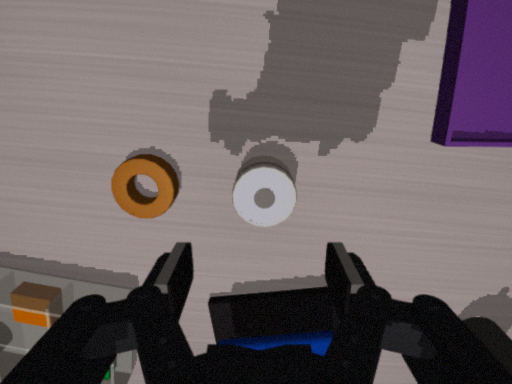

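carry_out --deltas '[{"x": 0.3,"y": 0.3,"z": 2,"yaw": -0.2,"grip": 0.6},{"x": 0.3,"y": 0.3,"z": 4,"yaw": -0.2,"grip": 0.6},{"x": 0.3,"y": 0.3,"z": 5.5,"yaw": -0.2,"grip": 0.6},{"x": 0.3,"y": 0.3,"z": 5.5,"yaw": -0.2,"grip": 0.6},{"x": 0.3,"y": 0.3,"z": 5.5,"yaw": -0.2,"grip": 0.6}]'

```text
time: 22.72
tcp_pos: [679.7, 112.1, 78.5]
orientation: [0.154, -3.136, 0.0]
force: [0.1, -0.5, 0.1]
width: 68.3
```

```bash
python3 g.py 683.3 108.2 31 185.4
```

```text
delta cm [-0.33 -0.42  4.75] yaw 0.2 | cur ang -174.38 tilt [-0.0023 -0.0001] w 68.3 t 22.72 j [0.16 0.61 0.12 1.09 0.   0.07] oh 22.0
```

carry_out --deltas '[{"x": -0.2,"y": -0.3,"z": 2.5,"yaw": 0,"grip": 0.6},{"x": -0.2,"y": -0.3,"z": 4.6,"yaw": 0,"grip": 0.6},{"x": -0.2,"y": -0.3,"z": 4.6,"yaw": 0,"grip": 0.6},{"x": -0.2,"y": -0.3,"z": 4.6,"yaw": 0,"grip": 0.6}]'

```text
time: 23.05
tcp_pos: [682.7, 109.1, 33.6]
orientation: [0.153, -3.137, -0.0]
force: [-0.1, 0.4, -0.3]
width: 68.5
```

```bash
python3 g.py 683.3 108.2 31 185.4
```

```text
delta cm [-0.06 -0.09  0.26] yaw 0.2 | cur ang -174.4 tilt [-0.001  0.   ] w 68.5 t 23.05 j [0.16 0.65 0.07 1.   0.   0.06] oh 22.0
```

carry_out --deltas '[{"x": 0,"y": -0.1,"z": 0.2,"yaw": 0,"grip": 0.3},{"x": 0,"y": -0.1,"z": 0.2,"yaw": 0,"grip": 0},{"x": 0,"y": -0.1,"z": 0.2,"yaw": 0,"grip": -0.2},{"x": 0,"y": -0.1,"z": 0.2,"yaw": 0,"grip": -0.2},{"x": 0,"y": -0.1,"z": 0.2,"yaw": 0,"grip": -0.2},{"x": 0,"y": -0.1,"z": 0.2,"yaw": 0,"grip": -0.2}]'

```text
time: 23.55
tcp_pos: [684.3, 108.1, 33.3]
orientation: [-0.153, 3.135, 0.001]
force: [-0.4, 0.4, 7.7]
width: 48.7
```

carry_out --deltas '[{"x": 0,"y": 0,"z": -2,"yaw": 0,"grip": -0.2},{"x": 0,"y": 0,"z": -5,"yaw": 0,"grip": -0.2},{"x": 0,"y": 0,"z": -9,"yaw": 0,"grip": -0.2},{"x": 0,"y": 0,"z": -9,"yaw": 0,"grip": -0.2},{"x": 0,"y": 0,"z": -9,"yaw": 0,"grip": -0.2}]'

```text
time: 23.97
tcp_pos: [685.0, 108.2, 124.9]
orientation: [-0.153, 3.132, 0.001]
force: [0.2, -0.8, -0.9]
width: 48.5
```

```bash
python3 - <<'E'
import g; x,y=g.tray("purple",60,0); print(x,y); g.go(x,y,120,185.4)
E
```

```text
555.7337178761848 322.9464987991109
delta cm [10.78 22.63  0.44] yaw 0.2 | cur ang -174.42 tilt [0.0062 0.0011] w 48.5 t 23.97 j [0.16 0.58 0.2  1.18 0.   0.06] oh 22.0
```

carry_out --deltas '[{"x": 10.8,"y": 22.6,"z": 0.3,"yaw": 0,"grip": -0.2},{"x": 10.8,"y": 22.6,"z": 0.3,"yaw": 0,"grip": -0.2},{"x": 10.8,"y": 22.6,"z": 0.3,"yaw": 0,"grip": -0.2},{"x": 10.8,"y": 22.6,"z": 0.3,"yaw": 0,"grip": -0.2},{"x": 10.8,"y": 22.6,"z": 0.3,"yaw": 0,"grip": -0.2},{"x": 10.8,"y": 22.6,"z": 0.3,"yaw": 0,"grip": -0.2},{"x": 10.8,"y": 22.6,"z": 0.3,"yaw": 0,"grip": -0.2},{"x": 10.8,"y": 22.6,"z": 0.3,"yaw": 0,"grip": -0.2}]'

```text
time: 24.63
tcp_pos: [551.7, 324.2, 117.4]
orientation: [0.159, -3.136, 0.001]
force: [0.5, -1.5, -1.2]
width: 48.7
```

```bash
python3 g.py 555.7 323 45 185.4;  python3 - <<'E'
from h import *
p=r.snapshot("wrist"); cv2.imwrite("pics/w11.png",p["pixels"])
E
```

```text
delta cm [-0.39 -0.16  7.24] yaw 0.4 | cur ang -174.18 tilt [-0.0013 -0.0006] w 48.7 t 24.63 j [0.53 0.5  0.04 1.11 0.   0.43] oh 22.0
```

View pics/w11.png

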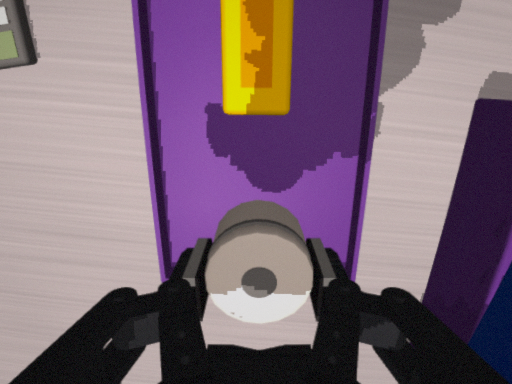

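carry_out --deltas '[{"x": -0.2,"y": -0.1,"z": 3,"yaw": 0,"grip": -0.2},{"x": -0.2,"y": -0.1,"z": 6,"yaw": 0,"grip": -0.2},{"x": -0.2,"y": -0.1,"z": 7.2,"yaw": 0,"grip": -0.2},{"x": -0.2,"y": -0.1,"z": 7.2,"yaw": 0,"grip": -0.2},{"x": -0.2,"y": -0.1,"z": 7.2,"yaw": 0,"grip": -0.2},{"x": -0.2,"y": -0.1,"z": 7.2,"yaw": 0,"grip": -0.2}]'

```text
time: 25.18
tcp_pos: [556.9, 320.9, 47.1]
orientation: [-0.151, 3.137, 0.001]
force: [0.2, 1.2, -0.8]
width: 48.4
```

carry_out --deltas '[{"x": 0,"y": 0,"z": 0.9,"yaw": 0,"grip": -0.2},{"x": 0,"y": 0,"z": 0.9,"yaw": 0,"grip": -0.2},{"x": 0,"y": 0,"z": 0.9,"yaw": 0,"grip": -0.2},{"x": 0,"y": 0,"z": 0.95,"yaw": 0,"grip": 0.1},{"x": 0,"y": 0,"z": 0.95,"yaw": 0,"grip": 0.5},{"x": 0,"y": 0,"z": 0.95,"yaw": 0,"grip": 0.5},{"x": 0,"y": 0,"z": 0.9,"yaw": 0,"grip": 0.5},{"x": 0,"y": 0,"z": -3,"yaw": 0,"grip": 0.5}]'

```text
time: 25.85
tcp_pos: [552.1, 319.5, 70.0]
orientation: [0.153, -3.128, 0.008]
force: [-1.0, 1.1, -0.7]
width: 64.4
```

carry_out --deltas '[{"x": 0,"y": 0,"z": -4,"yaw": 0,"grip": 0.5},{"x": 0,"y": 0,"z": -8,"yaw": 0,"grip": 0.5},{"x": 0,"y": 0,"z": -12,"yaw": 0,"grip": 0.5},{"x": 4,"y": -4,"z": -16,"yaw": 0,"grip": 0.5},{"x": 8,"y": -4,"z": -16,"yaw": 0,"grip": 0.5},{"x": 12,"y": -4,"z": -16,"yaw": 0,"grip": 0.5},{"x": 16,"y": -6,"z": -16,"yaw": 0,"grip": 0.5},{"x": 20,"y": -10,"z": -16,"yaw": 0,"grip": 0.5}]'

```text
time: 26.52
tcp_pos: [386.9, 225.2, 236.3]
orientation: [-0.156, 3.137, 0.002]
force: [0.3, -0.6, 1.6]
width: 64.0
```

carry_out --deltas '[{"x": 0,"y": -4,"z": 0,"yaw": 0,"grip": 0.5},{"x": 0,"y": -8,"z": 0,"yaw": 0,"grip": 0.5},{"x": 0,"y": -12,"z": 0,"yaw": 0,"grip": 0.5},{"x": 0,"y": -16,"z": 0,"yaw": 0,"grip": 0.5},{"x": 0,"y": -20,"z": 0,"yaw": 0,"grip": 0.5},{"x": 0,"y": -20,"z": 0,"yaw": 0,"grip": 0.5},{"x": 0,"y": -20,"z": 0,"yaw": 0,"grip": 0.5}]'

```text
time: 27.1
tcp_pos: [408.6, 23.9, 236.2]
orientation: [-0.145, 3.138, 0.0]
force: [-0.7, 0.0, -0.3]
width: 64.0
```

```bash
python3 - <<'E'
from h import *
for n in ("side","top"):
    p=r.snapshot(n); cv2.imwrite(f"pics/{n}12.png",cv2.resize(p["pixels"],(768,576)))
    for q,h in H.items():
        if "tray" in q: continue
        L=r.silhouettes(n,q)
        if not L: print(n,q,"none");continue
        C=cloud(p,L[0]["mask"]); zm=np.percentile(C[:,2],[50,95]); T=C[C[:,2]>zm[1]-10]
        print(n,q,round(L[0]["conf"],2),np.round(zm,1),*rect(T))
s=r.get_state(); print(s["time"],s["tcp_pos"],s["width"])
E
```

```text
side black_stapler_mid 0.89 [40.1 48.1] [ 457.1 -351.6] [100.2  28.2] 1.7
side staples_box_mid 0.84 [24.9 27. ] [ 454.6 -283.7] [60.6 38.3] -1.0
side ink_pad_mid 0.97 [21.4 23.5] [ 585.1 -311.6] [70.4 51.1] 1.5
side eraser_mid 0.94 [31.6 35.2] [439.4 309.4] [92.9 48.4] 5.5
side magnet_pot_mid 0.61 [35.5 44.7] [556.5 317.2] [46.4 38.8] 84.7
side red_stapler_mid 0.55 [33.4 43.5] [ 423.4 -111.2] [101.2  28.4] 5.9
side calculator_mid 0.77 [12.6 14.8] [428.6 111.3] [87.6 58.4] 12.0
side tape_roll_mid 0.83 [16.7 19.5] [691.5   8.7] [53.1 49.7] 81.3
top black_stapler_mid 0.6 [42.7 50.5] [ 456.2 -351.5] [101.1  28.7] 1.6
top staples_box_mid 0.95 [27.2 30.5] [ 455.1 -284.4] [58.8 38.8] -1.6
top ink_pad_mid 0.82 [23.3 26.2] [ 587.1 -311.5] [70.5 51.4] 0.7
top eraser_mid 0.96 [34.3 37.7] [439.4 309.1] [95.2 44.4] 4.9
top magnet_pot_mid 0.8 [44.  47.5] [554.8 319.7] [47.9 46.2] 89.0
top red_stapler_mid 0.79 [39.5 46.9] [ 422.6 -111.3] [100.2  26.6] 4.5
top calculator_mid none
top tape_roll_mid 0.56 [19.5 22.3] [692.5   7.2] [52.5 52.3] 41.3
28.0 [408.56932659  25.87012105 235.96013007] 63.99752362304094
```

View pics/side12.png

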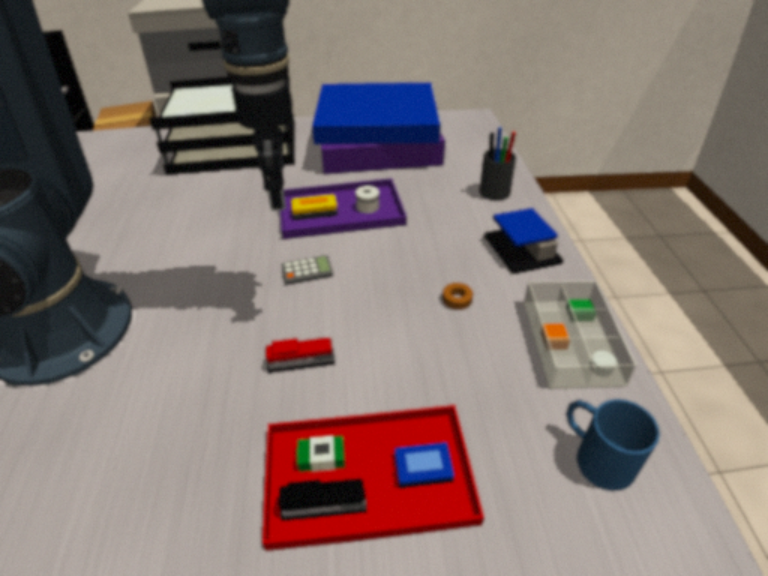

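View pics/top12.png

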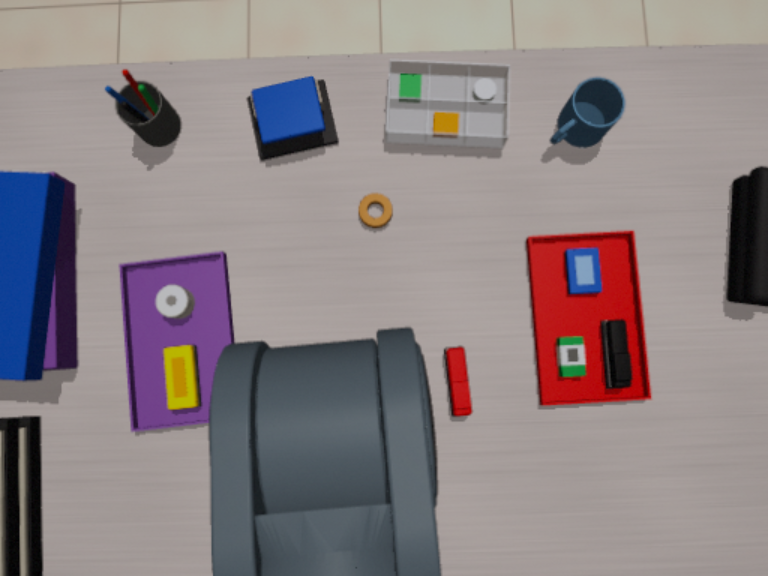

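```bash
python3 -c "
from cell import r
print(r.close_job())"
```

```text
the job is handed in; nothing more can be done
None
```

Both kits are made up and the job is handed in at about 28 s. The red tray has the black stapler, then the green staples box, then the blue ink pad. The purple tray has the yellow eraser and the white pot of magnets.

- **Placement:** The last side and top pictures show every item upright and apart from the others, inside its tray and clear of the rim. Their tops measure about one tray-bottom thickness (4 mm) above their own heights, so they sit flat.
- **Spares:** The red stapler, the calculator and the tape roll measure within 3 mm of where they started.
- **Check that failed:** The top camera could not see the calculator because the arm was over it, so its position is confirmed by the side camera only.
- **Disagreement:** The staples box's angle reads −1 to −1.6° against the tray's 1.2°, so it lies about 2–3° off square. I put this down to coarse pixels and left it.

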